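# Feed a supply brick along the fence of a scan station with a push stick

## Task

Feed the supply brick through the scan station with the push stick, never touching the brick with the robot itself: press it flat against the fence before it enters the hood, then feed it under the hood, tight along the fence all the way, until it rests against the end stop. The tape cassette is in the way: put it flat on the bench outside the lane and never let the brick run into it. Leave the push stick lying flat on the bench in front of the lane, and do not disturb the other things on the bench.

Things in the scene. Friction and masses are not known exactly. Their poses are not given: they have to be found in the camera images.
- scan_station: fixed scan station. Aluminium fence rail 465 mm long, 22 thick, 45 high; grey hood and end stop at its right end. Origin: on the bench, at the fence's working face. At yaw 0 its axes are the world's. Fence face x = 0, y = +250 to -215 mm; the lane is the strip x = -62..0 mm (yellow line at -66); the feed runs along -y. Low feet reach to x = +40 mm behind
- hood_mouth (a point): on the bench in mid lane under the hood's mouth (station x -31, y -70 mm). The hood covers station y = -70 to -205 mm, x = -85 to +39 mm; underside 56 mm, top 110 mm above the bench; open at its mouth and towards the robot
- stop_face (a point): on the bench in mid lane at the face of the end stop (station x -31, y -200 mm). The stop, 36 mm high, spans station x = -75..0 mm
- supply_brick: black supply brick, a box 118 (its x) x 62 (y) x 32 (z) mm, 0.19 to 0.38 kg, lying loose and askew by the left half of the lane. Origin: centre of its underside. Fully fed home, its x axis lies along the fence (either way round), its origin 31 mm from the fence face and 59 mm from the stop's face. Slides when pushed with 1 to 4 N
- push_stick: wooden push stick, orange grip and V-notched head, lying flat, 0.11 kg. It lies along its x axis, x = -120 (tail) to about +118 mm (prong tips). Origin: on its underside, roughly below the centre of mass. Shaft 20 mm wide, 22 mm high; grip zone x = -41..+21 mm; head up to 46 mm wide from x = 64 mm on
- stick_notch (a point): vertex of the push stick's notch (stick x = 100 mm), at half height. The notch is a right angle open towards the stick's +x, symmetric about its x axis, to take a corner of the brick; its two prongs are 24 mm long, 8 mm thick, as high as the stick
- stick_tail (a point): tail end of the push stick, at half its height
- tape_cassette: black tape cassette 46 (its x) x 64 (its y) x 18 (z) mm, lying flat and loose in the lane between brick and hood. Origin: centre of its underside
- white_roll: white cylinder 41 mm diameter, 74 mm high, standing behind or left of the station (bystander). Origin: centre of its underside
- dropper_bottle: brown dropper bottle, 34 mm diameter, 114 mm high, standing behind or left of the station (bystander; a like one stands further back). Origin: centre of its underside
- dongle: white radio dongle 14 x 32 x 88 mm standing on end, at the front right of the bench (bystander; topples easily). Origin: centre of its underside
- pocket_lens: folding pocket lens 46 x 78 x 16 mm, lying at the front right of the bench (bystander). Origin: centre of its underside
Not all that is in view belongs to the job. What is shaped like the tape_cassette but yellow is not meant.

How it is judged:
On the way, in this order (a step that is already met when the one before it is completed fails the run):
1. the brick lies flat against the fence, wholly before the hood (y of supply_brick in the frame of scan_station above -0.008 m and x of supply_brick in the frame of scan_station between -0.0355 and -0.027 m and angle between the x axis of supply_brick and the y axis of scan_station, either way round below 0.05 rad), for 0.2 s.
2. the brick is halfway under the hood, still flat against the fence (y of supply_brick in the frame of scan_station between -0.125 and -0.05 m and x of supply_brick in the frame of scan_station between -0.0355 and -0.027 m and angle between the x axis of supply_brick and the y axis of scan_station, either way round below 0.05 rad), for 0.05 s.
At the end, for the whole second after the job is handed in: Brick at rest, flat on the fence (4 mm, 0.05 rad) and against the stop (5 mm); push stick flat on the bench, released, its ends 70 mm or more in front of the fence face; cassette flat on the bench, its centre over 85 mm in front of the fence face, behind the rail or left of its end (x of supply_brick in the frame of scan_station between -0.0355 and -0.027 m and angle between the x axis of supply_brick and the y axis of scan_station, either way round below 0.05 rad and y of supply_brick in the frame of scan_station between -0.146 and -0.1355 m and angle between supply_brick's own z axis and vertical below 0.06 rad and linear speed of each of supply_brick, push_stick, tape_cassette below 0.01 m/s and height (world z) of stick_notch between 0.005 and 0.02 m and height (world z) of stick_tail between 0.005 and 0.02 m and x of each of stick_notch, stick_tail in the frame of scan_station below -0.07 m and (x of tape_cassette in the frame of scan_station below -0.085 m or x of tape_cassette in the frame of scan_station above 0.045 m or y of tape_cassette in the frame of scan_station above 0.28 m) and height (world z) of tape_cassette between -0.01 and 0.01 m and angle between tape_cassette's own z axis and vertical below 0.1 rad); the robot touches nothing.
It fails at once if the robot's fingers or arm touch the brick (contact force between any of the fingers, the arm and supply_brick above 0.3 N).
It fails at once if the brick runs into the cassette (contact force between supply_brick and tape_cassette above 0.3 N).
It fails at once if the brick comes off the fence (6 mm or 0.1 rad) while under the hood (y of supply_brick in the frame of scan_station below -0.012 m and (x of supply_brick in the frame of scan_station below -0.037 m or angle between the x axis of supply_brick and the y axis of scan_station, either way round above 0.1 rad)).
It fails at once if the white cylinder, bottle, dongle or lens is shifted by more than 20 mm or toppled (distance of any of white_roll, dropper_bottle, dongle, pocket_lens from where it was at the start of the episode above 0.02 m or angle between any of white_roll, dropper_bottle, dongle, pocket_lens's own z axis and vertical above 0.4 rad).
It also fails if it takes over 66 s, if anything falls off the work surface, if the arm or the gripper's body presses on something with over 40 N, if the wrist force passes 120 N, or if a joint passes its speed limit or range.

## Robot

A 6-joint arm with a two-finger parallel gripper is mounted at the origin on a cart in front of the work surface, level with it; the furniture and walls round the work are solid. World frame = base frame: x ahead of the robot, y to its left, z up, the work surface at z = 0. Lengths are in m, angles in rad, forces in N, time in s.
With the tool pointing down it reaches from about 0.3 to 0.875 m from the base axis. Payload 6.4 kg.
Tool frame: the origin (TCP) lies on the front face of the gripper's body, between the roots of the fingers; the fingertips stand 64 mm ahead of it and the grasp point (between the pads) lies 45 mm ahead of it; z points along the fingers, y is the line along which they close (so a half turn about z gives the same grasp; the last joint's range is limited). The gripper opens to 88 mm and grips with 3 to 60 N. Pads are 18 mm wide; open, the fingers measure 123 mm over their backs; the gripper's body (75 mm by 187 mm) begins 45 mm behind the grasp point.
Start: joints at [-1.4, 0.181, 1.607, -0, 1.354, -0.206], TCP at [0.212, -0.535, 0.303] pointing down, gripper open.
Joint ranges: [-2.99, 2.99], [-0.89, 2.07], [0.3, 2.58], [-1.14, 4.28], [0, 2.63], [-3.12, 3.12]. Speed limits (rad/s): [2.57, 2.57, 3.01, 3.14, 3.14, 3.14].

## Interface

Orientations are given as a 3x3 rotation matrix whose columns are the frame's x, y, z axes.
In Python, from rig import * gives the robot as it stands. Calls block until the motion is done:
- reach(position, orientation): joint-space move of the TCP to a pose.
- move_linear(position, max_speed=0.15, rotation=None, stop_force=None): straight line of the TCP; rotation=None keeps the orientation; max_speed is the mean speed in m/s. With stop_force (N) it stops when the force on the tool has changed by that much, and returns True; else False.
- move_j(angles): joint-space move.
- let_go() and clamp(): open the fingers fully, or close them until they stop; the grip force is fixed at half the most.
- sleep(seconds).
- ik(position, orientation): joint angles nearest the present ones, or None.
- snapshot(name): name is "side" or "top"; returns the picture (400x640x3 uint8, red, green, blue); there is no depth.
- camera_info(name): a dict with "fovy" (degrees; the focal length in pixels is half the picture's height over the tangent of half this angle, whatever the lens; pixels are square), "cx", "cy" (the principal point, pixels), "R" (3x3) and "t" (3): a world point X has camera coordinates R X + t. Camera axes: x right, y down, z forward; pixel columns grow to the right and rows downward; lengths in m; the calibration is good to about 2 mm. A picture is of the moment at which its call begins. camera_info takes no time and is no camera call.
A pose or a line that the arm cannot do raises PlanningError and nothing moves.
- job_done(): hands the job in; it is judged then, once.
Trained networks look in the newest picture that a camera, given by its name, has taken for a name from the list of things; names that differ only in an ending like _2 or _b are one class to them, and where a whole thing is asked for, a point or a joint stands for the part that bears it (a point fixed in the world has none). Each returns a list of dicts, best first, with "conf" (0 to 1); they miss things now and then, are a little off and sometimes report something else, mostly with a low value. They report only what shows in the picture. A call takes as long as a camera call. They do not tell look-alikes from the thing itself.
- boxes_of(camera, label): "location" ([column, row] in pixels, amid what is visible of it).
- pinpoint(camera, label): "location" ([column, row] in pixels: a listed point, or the origin of a listed thing).
Readings, each from a call of its own:
- current_clock(): time.
- current_q(): joint angles.
- current_qd(): joint speeds.
- current_tau(): joint torques, N m.
- current_position(): TCP position.
- current_eef_rot(): TCP orientation.
- current_ft_force(): force on the tool from outside, world axes, zero at the start.
- current_torque(): the same for the moment, N m.
- current_finger_gap(): opening from 0.0 (shut) to 1.0 (fully open).
- current_finger_force(): force on a finger pad.
Only numpy, scipy, OpenCV 4.12 (cv2) and the standard library are available. Lean on these libraries where they do the work, as an engineer would, in place of code of your own. Each camera call takes 0.05 s, during which the arm holds its last target. There are 200 camera calls.

## Working session

There is one attempt and no reset: what is moved stays moved. The work goes in short steps, each a Python script; the robot and the scene stay as the last script left them, time stands still between calls to the robot, and variables do not carry over. Pictures are saved under pics/ and viewed, at most 10 in all, crops included, and the job is handed in when it is done.

```bash
ls; mkdir -p pics; python3 - <<'E'
from rig import *
import cv2,numpy as np
for c in ("side","top"):
    im=snapshot(c); cv2.imwrite(f"pics/{c}0.png",im[:,:,::-1])
    i=camera_info(c); print(c,i, "campos",-np.array(i["R"]).T@np.array(i["t"]))
    for l in ["scan_station","hood_mouth","stop_face","supply_brick","push_stick","stick_notch","stick_tail","tape_cassette","white_roll","dropper_bottle","dongle","pocket_lens"]:
        print(l,[(np.round(d["location"],1).tolist(),round(d["conf"],2)) for d in pinpoint(c,l)][:3])
print(current_clock())
E
```

```text
pics
side {'fovy': 55.676768503110466, 'cx': 317.5840482381462, 'cy': 196.25382990637834, 'R': array([[-0.34708026,  0.93779658,  0.00853572],
       [ 0.82557837,  0.30984066, -0.47161332],
       [-0.44492207, -0.15664077, -0.88176415]]), 't': array([ 0.07207104, -0.54019499,  1.27440212])} campos [1.03799737 0.29940973 0.86834377]
scan_station []
hood_mouth [([249.8, 205.7], 0.67)]
stop_face [([323.4, 158.6], 0.62)]
supply_brick [([338.6, 200.0], 0.74), ([248.5, 125.5], 0.33)]
push_stick [([325.6, 159.0], 0.71)]
stick_notch [([290.7, 153.2], 0.58), ([247.6, 126.8], 0.16)]
stick_tail [([371.3, 164.0], 0.68)]
tape_cassette [([277.0, 193.9], 0.73), ([463.9, 198.9], 0.58)]
white_roll [([428.9, 257.3], 0.93), ([325.1, 160.1], 0.57)]
dropper_bottle [([308.6, 263.9], 0.84)]
dongle []
pocket_lens [([246.6, 126.7], 0.53)]
top {'fovy': 47.26049316063266, 'cx': 317.7412223057235, 'cy': 204.91728699998515, 'R': array([[ 0.02002191, -0.99979017,  0.00432861],
       [-0.99352511, -0.02038035, -0.11176982],
       [ 0.11183459, -0.00206274, -0.9937247 ]]), 't': array([0.1176067 , 0.61275947, 1.3178925 ])} campos [0.45905125 0.13278875 1.37760126]
scan_station [([337.7, 180.9], 0.73)]
hood_mouth [([362.5, 186.9], 0.92)]
stop_face []
supply_brick [([294.2, 213.3], 0.85), ([218.9, 185.2], 0.27)]
push_stick [([316.4, 246.3], 0.6)]
stick_notch [([348.8, 243.6], 0.79), ([295.7, 211.2], 0.26)]
stick_tail [([276.0, 255.3], 0.79), ([347.1, 241.3], 0.2)]
tape_cassette [([192.8, 250.3], 0.68), ([345.7, 200.9], 0.58)]
white_roll [([217.0, 183.9], 0.7), ([352.9, 243.4], 0.35)]
dropper_bottle [([302.8, 149.6], 0.48)]
dongle [([427.4, 247.4], 0.41)]
pocket_lens [([398.4, 257.6], 0.73), ([338.6, 180.9], 0.69)]
1.3
```

```bash
python3 - <<'E'
import cv2
t=cv2.imread("pics/top0.png")[110:310,170:470]; cv2.imwrite("pics/t1.png",cv2.resize(t,(800,533),interpolation=cv2.INTER_CUBIC))
t=cv2.imread("pics/side0.png")[90:310,190:490]; cv2.imwrite("pics/s1.png",cv2.resize(t,(800,587),interpolation=cv2.INTER_CUBIC))
E
```

```text
(no output)
```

View pics/t1.png

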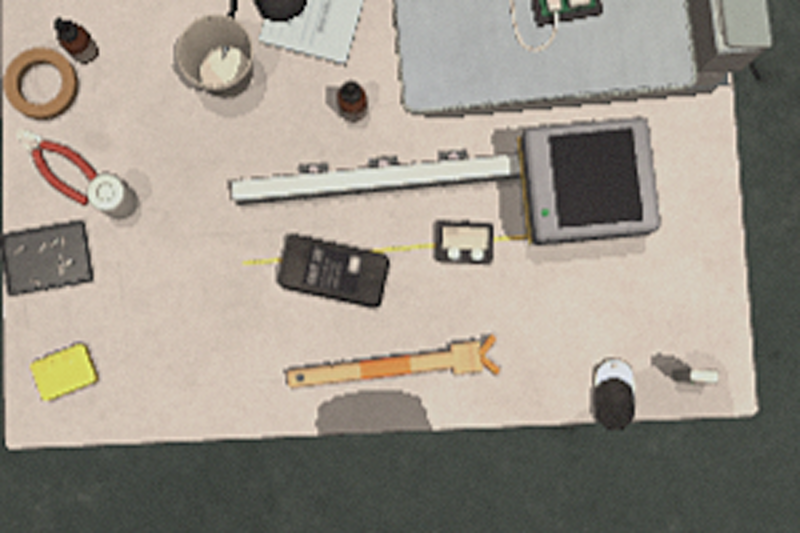

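View pics/s1.png

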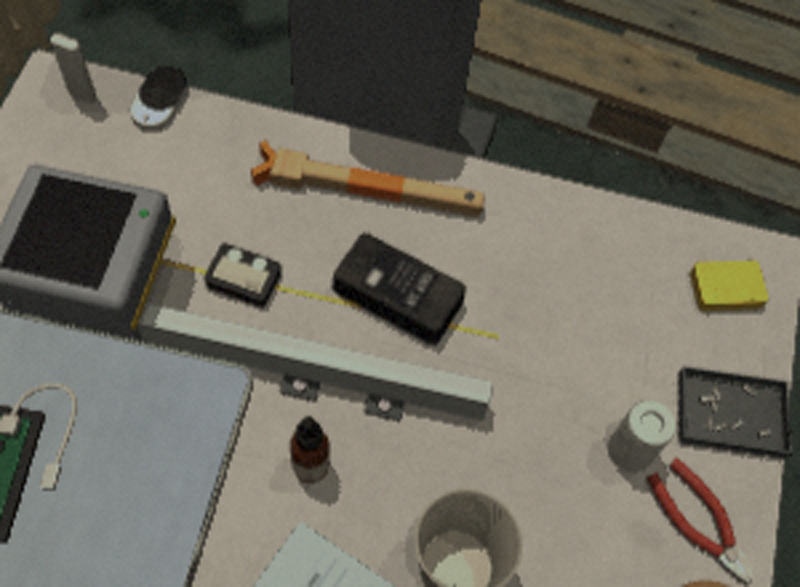

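The top view shows the station at about -5° yaw. The brick is at image (294,213), skewed about 18° from the fence. The black cassette is at (345,201), near the hood, and the stick lies at (316,246) with its head to the right. The yellow one at (193,250) is the decoy. Next I fit the known shapes to both pictures.

```bash
cat > fit.py <<'E'
import cv2,numpy as np
from scipy.optimize import minimize
from rig import camera_info
CI={c:camera_info(c) for c in("side","top")}
def proj(c,P):
    i=CI[c]; f=200/np.tan(np.radians(i["fovy"]/2)); q=np.asarray(P)@np.array(i["R"]).T+np.array(i["t"])
    return np.c_[f*q[:,0]/q[:,2]+i["cx"],f*q[:,1]/q[:,2]+i["cy"]]
def back(c,uv,z=0):
    i=CI[c]; f=200/np.tan(np.radians(i["fovy"]/2)); R=np.array(i["R"]); o=-R.T@np.array(i["t"])
    d=R.T@np.array([(uv[0]-i["cx"])/f,(uv[1]-i["cy"])/f,1]); return o+d*(z-o[2])/d[2]
def place(p,L): 
    c,s=np.cos(p[2]),np.sin(p[2]); L=np.asarray(L,float)
    return np.c_[p[0]+c*L[:,0]-s*L[:,1],p[1]+s*L[:,0]+c*L[:,1],L[:,2]]
def box(x0,x1,y0,y1,z0,z1): return [(x,y,z) for x in(x0,x1) for y in(y0,y1) for z in(z0,z1)]
S=8
def render(c,parts,p,o,sz):
    m=np.zeros((sz*S,sz*S),np.uint8)
    for L in parts:
        h=cv2.convexHull(proj(c,place(p,L)).astype(np.float32))[:,0]
        cv2.fillConvexPoly(m,np.round((h-o+0.5)*S*16).astype(np.int32),255,shift=4)
    return cv2.resize(m,(sz,sz),interpolation=cv2.INTER_AREA)/255.
def fit(masks,parts,p0,sz=160):
    """masks: {cam: float mask 400x640}"""
    d=[]
    for c,m in masks.items():
        o=np.round(proj(c,place(p0,[(0,0,0)]))[0]-sz/2).astype(int); o=np.clip(o,0,[640-sz,400-sz]); d.append((c,o,m[o[1]:o[1]+sz,o[0]:o[0]+sz]))
    cost=lambda p:sum(np.abs(render(c,parts,p,o,sz)-m).sum() for c,o,m in d)
    best=None;p=np.array(p0,float)
    for k in (1,.5,.25):
        s=np.array([p]+[p+k*np.eye(3)[j]*[.012,.012,.12][j] for j in range(3)])
        p=minimize(cost,p,method="Nelder-Mead",options=dict(initial_simplex=s,xatol=1e-5,fatol=1e-3)).x
    return p,cost(p),[float(m.sum()) for _,_,m in d]
def blob(m,uv):
    n,l,st,_=cv2.connectedComponentsWithStats(m.astype(np.uint8)); h,w=m.shape
    ys,xs=np.nonzero(l); k=np.argmin((xs-uv[0])**2+(ys-uv[1])**2); b=(l==l[ys[k],xs[k]]).astype(np.uint8)
    cn,_=cv2.findContours(b,cv2.RETR_EXTERNAL,cv2.CHAIN_APPROX_NONE); o=np.zeros_like(b); cv2.drawContours(o,cn,-1,1,-1); return o.astype(float)
BRICK=[box(-.059,.059,-.031,.031,0,.032)]; CAS=[box(-.023,.023,-.032,.032,0,.018)]
STICK=[box(-.12,.064,-.01,.01,0,.022),box(.064,.09,-.018,.018,0,.022)]
E
cat > m.py <<'E'
from fit import *
im={c:cv2.imread(f"pics/{c}0.png") for c in("side","top")}
hsv={c:cv2.cvtColor(im[c],cv2.COLOR_BGR2HSV) for c in im}
dark={c:im[c].max(2)<85 for c in im}
def two(mk,uvs,parts,p0):
    ms={c:blob(mk[c],uvs[c]) for c in im}
    for sel in (("top",),("side",),("top","side")):
        p,c,a=fit({k:ms[k] for k in sel},parts,p0); print(sel,np.round(p,4),round(c,1),a)
    return ms
vis=[]
print("brick"); b0=back("top",(294,212),.016); B=two(dark,dict(top=(294,211),side=(338,196)),BRICK,[b0[0],b0[1],np.radians(90-15)])
print("cass"); c0=back("top",(344,201),.009); C=two(dark,dict(top=(336,206),side=(272,195)),CAS,[c0[0],c0[1],np.radians(-92)+np.pi/2])
for k in im: print(k,"decoy etc", im[k].shape)
# fence top face: bright & unsaturated
br={c:(im[c].min(2)>195)|((im[c].min(2)>150)&(hsv[c][...,1]<22)) for c in im}
F={c:blob(br[c],dict(top=(310,175),side=(300,227))[c]) for c in im}
W={c:blob((hsv[c][...,1]>85)&(hsv[c][...,2]>120),dict(top=(314,247),side=(330,158))[c]) for c in im}
tile=lambda c,o:np.hstack([np.vstack([cv2.resize((np.clip(x*255,0,255)).astype(np.uint8)[o[1]:o[1]+120,o[0]:o[0]+190],None,fx=1,fy=1,interpolation=0)]) for x in (np.maximum(B[c],C[c]),F[c],W[c])])
cv2.imwrite("pics/masks.png",np.vstack([tile("top",(240,150)),tile("side",(220,130))]))
E
python3 m.py
```

```text
brick
('top',) [0.5913 0.1984 1.3572] 80.7 [790.0]
('side',) [0.5936 0.201  1.3659] 94.6 [1219.0]
('top', 'side') [0.5927 0.1996 1.3763] 191.7 [790.0, 1219.0]
cass
('top',) [ 0.6286  0.052  -0.0607] 237.3 [111.0]
('side',) [ 0.6294  0.0543 -0.0333] 272.6 [228.0]
('top', 'side') [ 0.629   0.0531 -0.0306] 519.8 [111.0, 228.0]
side decoy etc (400, 640, 3)
top decoy etc (400, 640, 3)
```

View pics/masks.png

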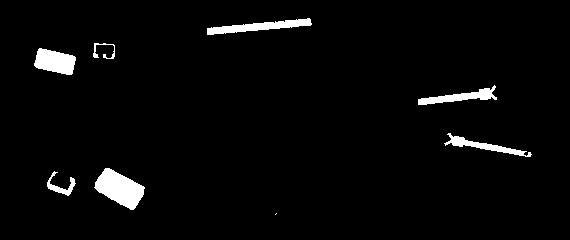

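```bash
cat > m2.py <<'E'
from m import *
print(hsv["side"][214:238:1,314].tolist()); print(hsv["top"][166:186,300].tolist())
print("cassH"); H={}
for c in im:
    pts=np.argwhere(C[c]>0)[:,::-1].astype(np.int32); o=np.zeros((400,640),np.uint8); cv2.fillConvexPoly(o,cv2.convexHull(pts),1); H[c]=o.astype(float)
for sel in (("top",),("side",),("top","side")):
    p,c,a=fit({k:H[k] for k in sel},CAS,[.629,.053,-.06]); print(sel,np.round(p,4),round(c,1),a)
print("stick")
b=lambda t:t
SL=STICK+[place([.1,0,np.pi/4],box(-.004,.024,-.004,.004,0,.022)),place([.1,0,-np.pi/4],box(-.004,.024,-.004,.004,0,.022))]
s0=back("top",(316,246),.011)
for sel in (("top",),("side",),("top","side")):
    p,c,a=fit({k:W[k] for k in sel},SL,[s0[0],s0[1],np.radians(-83)]); print(sel,np.round(p,4),round(c,1),a)
for c,u,v in (("top","stick_notch",(348.8,243.6)),("top","tail",(276,255.3)),("side","notch",(290.7,153.2)),("side","tail",(371.3,164))): print(u,back(c,v,.011).round(4))
print("fence")
FT=[box(0,.022,-.07,.25,.045,.045)]
m=F["top"].copy(); 
import fit as ff
d=back("top",(312,176),.045); print(d)
o=np.array([230,120]);cut=112
def cost(p): 
    r=ff.render("top",FT,p,o,160)[:,:cut]; return np.abs(r-m[o[1]:o[1]+160,o[0]:o[0]+160][:,:cut]).sum()
p=np.array([d[0],d[1]-.09,-.08])
p=minimize(cost,p,method="Nelder-Mead",options=dict(initial_simplex=[p,p+[.01,0,0],p+[0,.02,0],p+[0,0,.05]],xatol=1e-5,fatol=1e-3)).x
print("top",p.round(4),cost(p), m.sum())
for n in ("hood_mouth","stop_face"):
    L=[(-.031,-.07 if n[0]=="h" else -.2,0)]; print(n,place(p,L).round(4),{c:proj(c,place(p,L)).round(1).tolist() for c in im})
print("hood from nets",back("top",(362.5,186.9)),back("side",(249.8,205.7)))
# side overlay of fence top face from this fit, and yellow line
s=im["side"].copy();t=im["top"].copy()
for c,g in(("side",s),("top",t)):
    pass
big={c:cv2.resize(im[c],None,fx=4,fy=4,interpolation=cv2.INTER_CUBIC) for c in im}
for c in im:
    for L,col in (([(0,.25,.045),(.022,.25,.045),(.022,-.07,.045),(0,-.07,.045)],(0,0,255)),([(0,.25,0),(0,-.07,0),(-.066,-.07,0),(-.066,.25,0)],(255,0,0))):
        q=(proj(c,place(p,L))+.5)*4; cv2.polylines(big[c],[np.round(q).astype(np.int32)],True,col,1)
cv2.imwrite("pics/ov.png",np.vstack([big["top"][600:880,960:1560],big["side"][760:1080,960:1560]]))
E
python3 m2.py
```

```text
brick
('top',) [0.5913 0.1984 1.3572] 80.7 [790.0]
('side',) [0.5936 0.201  1.3659] 94.6 [1219.0]
('top', 'side') [0.5927 0.1996 1.3763] 191.7 [790.0, 1219.0]
cass
('top',) [ 0.6286  0.052  -0.0607] 237.3 [111.0]
('side',) [ 0.6294  0.0543 -0.0333] 272.6 [228.0]
('top', 'side') [ 0.629   0.0531 -0.0306] 519.8 [111.0, 228.0]
side decoy etc (400, 640, 3)
top decoy etc (400, 640, 3)
[[20, 37, 158], [20, 38, 156], [21, 38, 160], [22, 37, 157], [19, 40, 154], [26, 29, 151], [38, 23, 165], [41, 29, 173], [37, 26, 168], [41, 26, 170], [49, 24, 173], [50, 22, 173], [45, 24, 171], [36, 26, 140], [18, 23, 56], [24, 21, 60], [41, 34, 60], [26, 29, 61], [45, 18, 56], [30, 25, 61], [19, 43, 65], [21, 39, 86], [18, 36, 84], [25, 35, 80]]
[[14, 37, 205], [16, 37, 207], [17, 34, 207], [14, 34, 212], [17, 38, 212], [14, 34, 211], [13, 35, 216], [14, 37, 164], [37, 18, 188], [40, 14, 222], [39, 12, 219], [35, 14, 217], [39, 12, 220], [39, 11, 227], [32, 18, 203], [17, 29, 122], [15, 19, 55], [15, 32, 159], [14, 37, 186], [16, 36, 200]]
cassH
('top',) [0.6282 0.0525 0.014 ] 20.1 [331.0]
('side',) [ 0.629   0.0546 -0.044 ] 30.9 [493.0]
('top', 'side') [ 0.6287  0.0534 -0.0416] 63.2 [331.0, 493.0]
stick
('top',) [ 0.4867  0.1309 -1.4332] 111.2 [589.0]
('side',) [ 0.4827  0.1278 -1.4833] 483.9 [526.0]
('top', 'side') [ 0.4864  0.1312 -1.4389] 627.0 [589.0, 526.0]
stick_notch [0.4987 0.0351 0.011 ]
tail [0.4597 0.2509 0.011 ]
notch [0.5061 0.0321 0.011 ]
tail [0.4621 0.2484 0.011 ]
fence
[0.69463169 0.14870272 0.045     ]
top [0.6941 0.0625 0.1149] 48.65882352941177 763.0
hood_mouth [[ 0.6713 -0.0106  0.    ]] {'side': [[251.4, 200.4]], 'top': [[364.2, 187.2]]}
stop_face [[ 0.6862 -0.1398  0.    ]] {'side': [[204.0, 189.8]], 'top': [[406.6, 183.2]]}
hood from nets [ 0.67212731 -0.00533808  0.        ] [ 0.68659806 -0.00789898  0.        ]
```

View pics/ov.png

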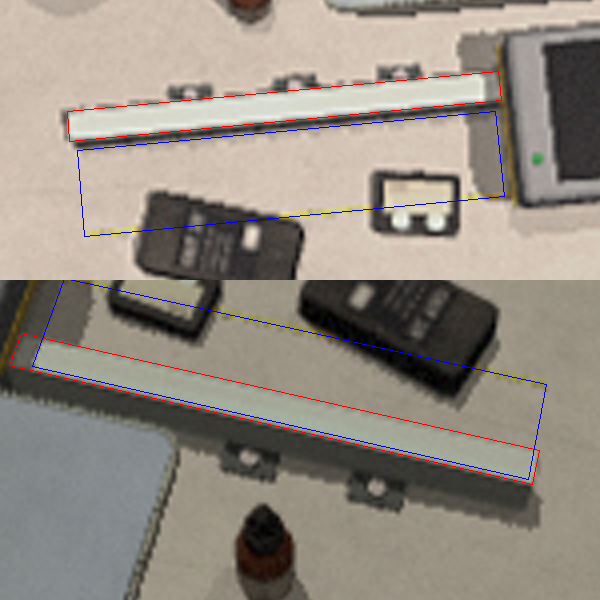

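The station fit overlays well: origin (0.694, 0.0625), yaw 0.115. The fence's top face is at about (256–365, 165–185) in the top picture. Next I check that every planned pose is reachable and choose the tool's half turn, before moving.

```bash
cat > h.py <<'E'
import numpy as np
ST=np.array([.6941,.0625]); SY=.1149
A=np.array([[np.cos(SY),-np.sin(SY)],[np.sin(SY),np.cos(SY)]])
def w(x,y): return ST+A@[x,y]          # station -> world xy
def s(x,y): return A.T@(np.array([x,y])-ST)
def rot(a,sg=1):                        # tool down, tool y = sg * (axis at yaw a)+90deg
    y=sg*np.array([-np.sin(a),np.cos(a),0]); z=np.array([0,0,-1.]); return np.c_[np.cross(y,z),y,z]
GX=.005                                 # grip station along the stick
def tcp(xy,a,sx,z):                     # TCP so that stick point sx lies at world xy, stick yaw a
    d=np.array([np.cos(a),np.sin(a)]); return np.r_[np.asarray(xy)-(sx-GX)*d,z]
E
python3 - <<'E'
from rig import *; from h import *
print("brick st",s(.5927,.1996),"cass st",s(.6287,.0534))
for sg in(1,-1):
    print(sg)
    for n,p,a in (("cass",[.620,.056,.07],-.04+np.pi/2-np.pi),("place",[.5,.38,.07],-1.61),("stick",tcp((.4864,.1312),-1.437,0,.067),-1.437),
      ("push0",tcp(w(-.16,.14),SY,.117,.07),SY),("push1",tcp(w(-.062,.14),SY,.117,.07),SY),("feed0",tcp(w(-.08,.22),SY-np.pi/4,.1,.07),SY-np.pi/4),("feed1",tcp(w(-.062,-.082),SY-np.pi/4,.1,.07),SY-np.pi/4)):
        q=ik(p,rot(a,sg)); print(n,np.round(p,3),None if q is None else np.round(q,2))
E
```

```text
brick st [-0.08501324  0.14782124] cass st [-0.06601206 -0.00154206]
1
cass [0.62  0.056 0.07 ] [-0.1   0.57  1.61 -0.    0.96 -0.06]
place [0.5  0.38 0.07] [ 0.46  0.58  1.59 -0.    0.97  0.5 ]
stick [0.487 0.126 0.067] [ 0.02  0.38  1.92 -0.    0.84 -0.12]
push0 [0.408 0.17  0.07 ] [ 0.13  0.27  2.07 -0.    0.8  -1.56]
push1 [0.505 0.182 0.07 ] [ 0.12  0.43  1.83 -0.    0.88 -1.56]
feed0 [0.515 0.331 0.07 ] [ 0.38  0.56  1.63 -0.    0.95 -0.52]
feed1 [0.567 0.033 0.07 ] [-0.15  0.48  1.75 -0.    0.91 -1.05]
-1
cass [0.62  0.056 0.07 ] [-0.1   0.57  1.61 -0.    0.96  3.08]
place [0.5  0.38 0.07] [ 0.46  0.58  1.59 -0.    0.97 -2.64]
stick [0.487 0.126 0.067] [ 0.02  0.38  1.92 -0.    0.84  3.03]
push0 [0.408 0.17  0.07 ] [ 0.13  0.27  2.07 -0.    0.8   1.58]
push1 [0.505 0.182 0.07 ] [ 0.12  0.43  1.83 -0.    0.88  1.58]
feed0 [0.515 0.331 0.07 ] [ 0.38  0.56  1.63 -0.    0.95  2.62]
feed1 [0.567 0.033 0.07 ] [-0.15  0.48  1.75 -0.    0.91  2.09]
```

```bash
python3 - <<'E'
from rig import *; from h import *
import cv2
R=rot(-1.61)
g=np.array([.620,.056,.067])
reach(g+[0,0,.1],R); 
print(move_linear(g,.12,stop_force=15))
clamp(); print("gap",current_finger_gap()*88,current_finger_force())
p=current_position()
move_linear([p[0],p[1],.19],.2)
t=np.array([.535,.41,0])
reach([t[0],t[1],.15],R); print(move_linear([t[0],t[1],.068],.1,stop_force=10),current_position())
let_go(); move_linear([t[0],t[1],.17],.25)
# stick
a=-1.437; p=tcp((.4864-.008,.1312),a,0,.067)
reach(p+[0,0,.09],rot(a)); print(move_linear(p,.12,stop_force=15)); clamp()
print("gap",current_finger_gap()*88,current_finger_force(),current_position())
move_linear(p+[0,0,.06],.15)
for c in("top","side"): cv2.imwrite(f"pics/{c}1.png",snapshot(c)[:,:,::-1])
print([(d["location"],d["conf"]) for d in pinpoint("side","stick_notch")][:2],current_clock(),current_ft_force())
t=cv2.imread("pics/top1.png")[140:310,170:470]; u=cv2.imread("pics/side1.png")[120:280,190:490]
cv2.imwrite("pics/v1.png",cv2.resize(np.vstack([t[:140],u]),(600,600),interpolation=cv2.INTER_CUBIC))
E
```

```text
False
gap 45.60067898390142 30.00027447938919
True [0.53350916 0.40922098 0.06700158]
False
gap 19.699671348531865 29.9999474035576 [0.47923875 0.12624243 0.06707754]
[([294.3, 134.1], 0.63)] 13.5833 [ 0.34614134  0.64536823 -0.00586816]
```

View pics/v1.png

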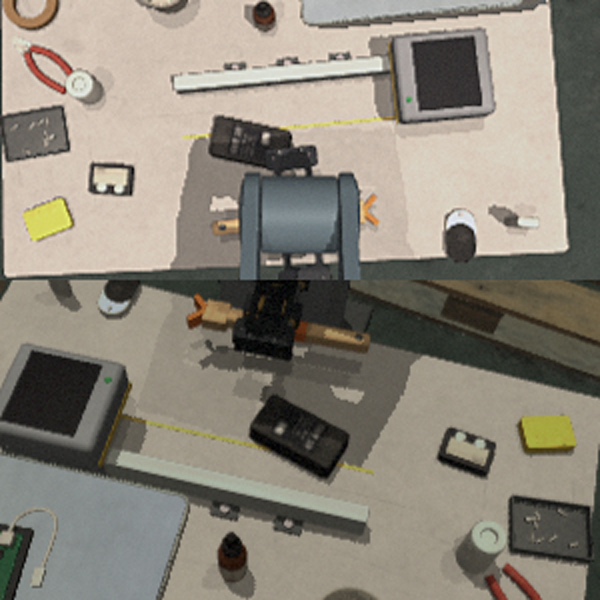

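The cassette is flat at the left, clear of the roll and the decoy, and the stick is held with its head to the right. Now I press the brick against the fence.

```bash
python3 - <<'E'
from rig import *; from h import *; from fit import back
import cv2
n=back("side",(294.3,134.1),.071); p=current_position(); a=-1.437; d=np.array([np.cos(a),np.sin(a)])
print("notch rel tcp along/perp",(n[:2]-p[:2])@d,(n[:2]-p[:2])@[-d[1],d[0]])
R=rot(SY); z=.070
q=tcp(w(-.165,.142),SY,.117,z)
reach([q[0],q[1],.13],R); move_linear(q,.15)
f0=np.array(current_ft_force()); 
move_linear(tcp(w(-.085,.142),SY,.117,z),.06); print("mid",A.T@(np.array(current_ft_force())-f0)[:2])
print(move_linear(tcp(w(-.054,.142),SY,.117,z),.03,stop_force=9),"tips st",s(*(np.array(current_position()[:2])+.112*A[:,0])),"f",A.T@(np.array(current_ft_force())-f0)[:2])
sleep(.3); print("f",A.T@(np.array(current_ft_force())-f0)[:2])
for c in("top","side"): cv2.imwrite(f"pics/{c}2.png",snapshot(c)[:,:,::-1])
print([(d["location"],d["conf"]) for c in("top","side") for d in pinpoint(c,"supply_brick")[:1]],current_clock())
t=cv2.imread("pics/top2.png")[140:280,170:470]; u=cv2.imread("pics/side2.png")[120:280,190:490]
cv2.imwrite("pics/v2.png",cv2.resize(np.vstack([t,u]),(600,600),interpolation=cv2.INTER_CUBIC))
E
```

```text
notch rel tcp along/perp 0.089444802761008 -0.005906414464465055
mid [-0.67332179 -0.02146294]
True tips st [-0.06580088  0.14212377] f [ 1.22558846 -0.89381911]
f [ 0.26909393 -0.47030675]
[([289.9, 196.0], 0.85), ([336.9, 219.2], 0.95)] 18.1083
```

View pics/v2.png

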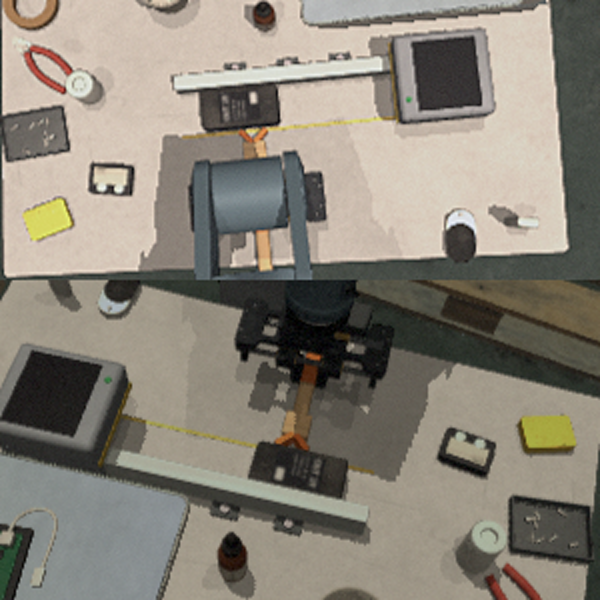

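```bash
cat > fb.py <<'E'
from fit import *; from h import *
def brick(tag,x,y):
    for c in("top","side"):
        im=cv2.imread(f"pics/{c}{tag}.png"); k=(im.max(2)<85).astype(np.uint8)
        uv=proj(c,np.array([[*w(x,y),.032]]))[0]
        if c=="top":
            m=blob(cv2.morphologyEx(k,cv2.MORPH_OPEN,np.ones((5,5))),uv)
            p,co,ar=fit({c:m},BRICK,[*w(x,y),SY+np.pi/2],sz=120); print(c,"st xy",s(*p[:2]).round(4),"ang",round(p[2]-SY-np.pi/2,3),round(co),ar)
E
python3 - <<'E'
from rig import *; from h import *; import cv2
import fb; fb.brick(2,-.033,.15)
p=np.array(current_position()); f0=np.array(current_ft_force())
print(move_linear(p+np.r_[A[:,0]*.008,0],.02,stop_force=10),s(*np.array(current_position())[:2])-s(*p[:2]),A.T@(np.array(current_ft_force())-f0)[:2])
sleep(.2);print(A.T@(np.array(current_ft_force())-f0)[:2])
cv2.imwrite("pics/top3.png",snapshot("top")[:,:,::-1]); fb.brick(3,-.033,.15); print(current_clock())
E
```

```text
top st xy [-0.0309  0.1297] ang 0.037 532 [348.0]
True [2.61704230e-03 9.47492755e-05] [-0.30820384  0.17900935]
[ 1.51396321 -0.47238663]
top st xy [-0.0301  0.1245] ang 0.032 540 [339.0][ WARN:0@2.646] global loadsave.cpp:275 findDecoder imread_('pics/side3.png'): can't open/read file: check file path/integrity
Traceback (most recent call last):
  File "fb.py", line 4, in brick
    im=cv2.imread(f"pics/{c}{tag}.png"); k=(im.max(2)<85).astype(np.uint8)
                                            ^^^^^^
AttributeError: 'NoneType' object has no attribute 'max'
```

```bash
python3 - <<'E'
from fit import *; from h import *
im=cv2.imread("pics/top3.png"); g=cv2.resize(im,None,fx=8,fy=8,interpolation=cv2.INTER_CUBIC)
for p,col in (([*w(-.031,.148),SY+np.pi/2],(0,0,255)),):
    for z in(0,.032):
        L=[(-.059,-.031,z),(.059,-.031,z),(.059,.031,z),(-.059,.031,z)]
        cv2.polylines(g,[np.round((proj("top",place(p,L))+.5)*8).astype(np.int32)],True,col,1)
cv2.imwrite("pics/z3.png",g[170*8:220*8,255*8:335*8])
E
```

```text
(no output)
```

View pics/z3.png

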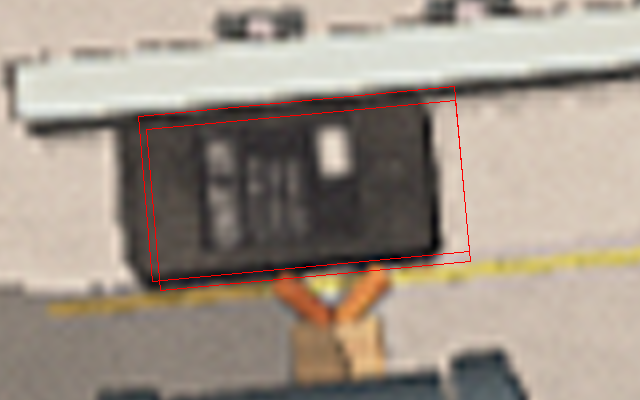

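The brick lies along the fence at about y=0.156, perhaps with its rear end slightly out. One more press, nearer the rear.

```bash
python3 - <<'E'
from rig import *; from h import *; from fit import *
p=np.array(current_position()); st=s(*p[:2]); go=lambda x,y,v,**k: move_linear([*w(x,y),.070],v,**k)
F=lambda: (A.T@np.mean([current_ft_force()[:2] for _ in range(3)],0)).round(2)
print(st)
go(st[0]-.012,st[1],.1); go(st[0]-.012,.177,.1); f0=F(); print("free",f0)
for dx in (-.004,-.002,0,.002,.004,.006,.008):
    hit=go(st[0]+dx,.177,.03); sleep(.1); f=F()-f0; print(dx,f,s(*np.array(current_position())[:2]).round(4))
    if -f[0]>9: break
im=snapshot("top")[:,:,::-1]; cv2.imwrite("pics/top4.png",im); g=cv2.resize(im,None,fx=8,fy=8,interpolation=cv2.INTER_CUBIC)
for z in(0,.032):
    L=[(-.059,-.031,z),(.059,-.031,z),(.059,.031,z),(-.059,.031,z)]
    cv2.polylines(g,[np.round((proj("top",place([*w(-.031,.157),SY+np.pi/2],L))+.5)*8).astype(np.int32)],True,(0,0,255),1)
cv2.imwrite("pics/z4.png",g[170*8:220*8,255*8:335*8]); print(current_clock())
E
```

```text
[-0.17703205  0.14224453]
free [-0.57 -1.08]
-0.004 [1.29 2.05] [-0.1811  0.1768]
-0.002 [0.6  1.05] [-0.1791  0.177 ]
0 [1.09 1.53] [-0.177  0.177]
0.002 [-3.61  0.75] [-0.1765  0.177 ]
0.004 [-8.78  0.09] [-0.1761  0.1771]
0.006 [-12.14   0.86] [-0.1757  0.1771]
21.7667
```

View pics/z4.png

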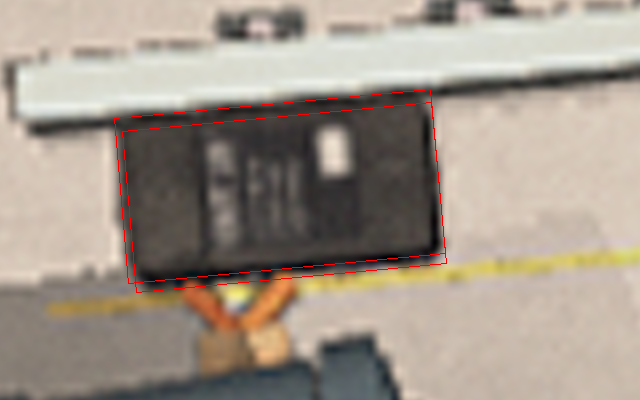

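Flat on the fence now: the drawn pose at y=0.157 matches the picture and the contact is about 12 N. Next I seat the notch on the rear corner and feed under force control.

```bash
sed -i 's/^GX=.005/GX=.0027/' h.py; python3 - <<'E'
from rig import *; from h import *; import cv2
a=SY-np.pi/4; R=rot(a); z=.070
F=lambda: A.T@np.mean([current_ft_force()[:2] for _ in range(2)],0)
T=lambda x,y,z=z: tcp(w(x,y),a,.1,z)            # notch at station x,y
notch=lambda: s(*(np.array(current_position()[:2])+(.1-GX)*np.array([np.cos(a),np.sin(a)])))
p=np.array(current_position()); move_linear(p-np.r_[A[:,0]*.02,0],.12); move_linear(p-np.r_[A[:,0]*.02,-.05],.15)
reach(T(-.072,.226,.12),R); print("down",move_linear(T(-.072,.226),.1,stop_force=10),notch()); sleep(.1); f0=F(); 
for k in range(9):
    move_linear(T(-.072+.0015*k,.226-.0015*k),.05); sleep(.08); f=F()-f0
    if -f[0]>3.5: break
print("seat",k,f.round(1),notch().round(4),current_clock())
x=-.072+.0015*k; y=.226-.0015*k; log=[]
while y>.02:
    y-=.02; move_linear(T(x,y),.06); f=F()-f0; n=notch()
    log.append((round(y,3),*f.round(1),*n.round(4))); x+=np.clip((5+f[0])/2400*.6,-.002,.002)
    if abs(f).max()>22 or abs(n[0]+.062)>.006: print("ABN"); break
for l in log: print(*l)
for c in("top","side"): cv2.imwrite(f"pics/{c}5.png",snapshot(c)[:,:,::-1])
print(x,y,f0,current_clock())
from fit import *
t=cv2.resize(cv2.imread("pics/top5.png")[165:225,255:375],(600,300),interpolation=cv2.INTER_CUBIC);u=cv2.resize(cv2.imread("pics/side5.png")[175:235,220:340],(600,300),interpolation=cv2.INTER_CUBIC); cv2.imwrite("pics/v5.png",np.vstack([t,u]))
E
```

```text
down True [-0.07342775  0.22504837]
seat 7 [-6.   6.1] [-0.0628  0.2164] 26.8583
0.196 -5.1 3.4 -0.0626 0.1957
0.176 -5.2 3.2 -0.0625 0.1756
0.156 -4.4 3.0 -0.0625 0.1556
0.136 -5.8 3.3 -0.0625 0.1357
0.116 -4.7 2.9 -0.0625 0.1155
0.096 -4.9 3.1 -0.0625 0.0956
0.076 -5.6 3.1 -0.0626 0.0756
0.056 -4.7 2.7 -0.0625 0.0555
0.036 -5.6 3.2 -0.0625 0.0356
0.016 -4.8 3.3 -0.0625 0.0155
-0.06167414089160581 0.015500000000000017 [ 0.60798766 -0.66697786] 31.7917
```

View pics/v5.png

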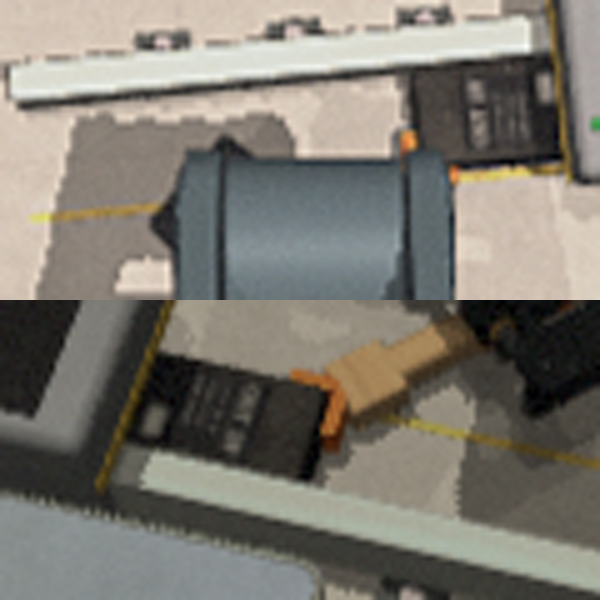

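The brick sits squarely in the notch and tight on the fence as it goes under the hood. I continue to the stop, then lay the stick down.

```bash
python3 - <<'E'
from rig import *; from h import *; import cv2
a=SY-np.pi/4; z=.070; f0=np.array([.608,-.667])
F=lambda: A.T@np.mean([current_ft_force()[:2] for _ in range(2)],0)
T=lambda x,y,z=z: tcp(w(x,y),a,.1,z)
notch=lambda: s(*(np.array(current_position()[:2])+(.1-GX)*np.array([np.cos(a),np.sin(a)])))
x,y=-.06167,.0155; print(current_position()[2])
while y>-.095:
    y-=.018 if y>-.055 else .0025; move_linear(T(x,y),.06 if y>-.06 else .03); f=F()-f0; n=notch()
    print(round(y,4),f.round(1),n.round(4)); x+=np.clip((5+f[0])/2400*.6,-.002,.002)
    if f[1]>10 or abs(f).max()>22 or abs(n[0]+.062)>.006: break
sleep(.3); print(notch(),current_clock())
move_linear(T(-.075,notch()[1]+.013),.05); move_linear(T(-.13,notch()[1]+.06),.15)
p=np.array(current_position()); move_linear([p[0],p[1],.11],.15)
b=-1.437; q=tcp((.478,.135),b,0,.0675)
reach([q[0],q[1],.11],rot(b)); print("low",move_linear(q,.08,stop_force=12),current_position()); 
let_go(); move_linear([q[0],q[1],.2],.2); move_j([-1.0,.18,1.6,0,1.35,-.2])
for c in("top","side"): cv2.imwrite(f"pics/{c}6.png",snapshot(c)[:,:,::-1])
for c in("top","side"):
  for l in("stick_notch","stick_tail","tape_cassette","supply_brick"): print(c,l,[(np.round(d["location"],1).tolist(),round(d["conf"],2)) for d in pinpoint(c,l)[:2]])
print(current_clock())
t=cv2.imread("pics/top6.png")[140:280,170:470]; u=cv2.imread("pics/side6.png")[100:260,190:490]
cv2.imwrite("pics/v6.png",cv2.resize(np.vstack([t,u]),(600,600),interpolation=cv2.INTER_CUBIC))
E
```

```text
0.06965996168650176
-0.0025 [-4.8  3.7] [-0.0625 -0.0024]
-0.0205 [-5.1  3.3] [-0.0625 -0.0203]
-0.0385 [-4.7  3.4] [-0.0625 -0.0384]
-0.0565 [-6.5  2.8] [-0.0625 -0.0563]
-0.059 [-5.1  3.7] [-0.0627 -0.0587]
-0.0615 [-5.1  4.6] [-0.0628 -0.061 ]
-0.064 [-4.5  6.2] [-0.0628 -0.0635]
-0.0665 [-4.8  5. ] [-0.0627 -0.0659]
-0.069 [-5.4  5.1] [-0.0628 -0.0684]
-0.0715 [-4.7  4.6] [-0.0628 -0.071 ]
-0.074 [-4.6  5.9] [-0.0627 -0.0734]
-0.0765 [-6.1  6.4] [-0.0628 -0.0758]
-0.079 [-3.8  4.4] [-0.0628 -0.0785]
-0.0815 [-5.   5.3] [-0.0627 -0.0808]
-0.084 [-6.9 10.7] [-0.0635 -0.082 ]
[-0.06349136 -0.08198473] 36.6417
low True [0.47741694 0.13210041 0.06669273]
top stick_notch [([346.9, 246.6], 0.98)]
top stick_tail [([273.6, 257.6], 0.85)]
top tape_cassette [([193.3, 251.8], 0.74), ([225.8, 227.0], 0.73)]
top supply_brick [([339.3, 178.3], 0.47)]
side stick_notch [([294.8, 151.3], 0.67)]
side stick_tail [([372.1, 164.9], 0.82)]
side tape_cassette [([420.1, 207.5], 0.63), ([326.8, 160.1], 0.29)]
side supply_brick []
44.075
```

View pics/v6.png

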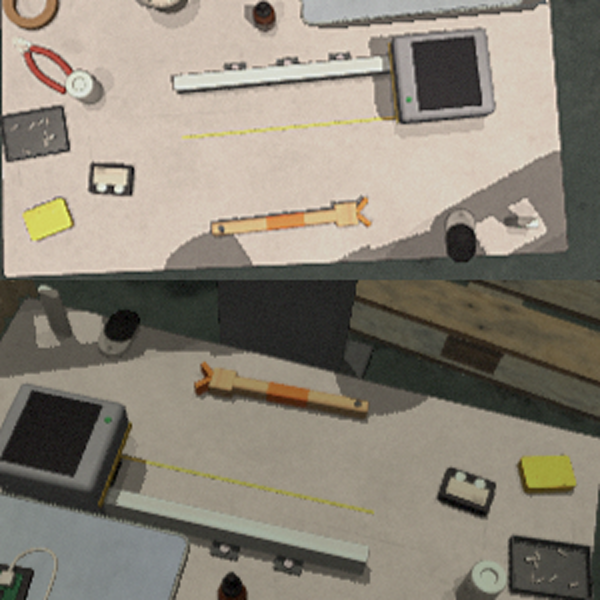

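The brick met the stop exactly where the geometry puts it (notch at y=-0.082, force jumping to 10.7 N). The stick lies flat in front of the lane, the cassette lies flat at the left, and the other things are where they were. Handing in.

```bash
python3 -c "
from rig import *
print(job_done(),current_clock())"
```

```text
the job is handed in; nothing more can be done
the job is handed in; nothing more can be done
```

I handed the job in at about 44 s, and the judge returned no verdict: by force and position readings the brick is against the end stop and tight on the fence (under the hood it can't be seen), the stick and cassette lie flat and clear of the lane, and the bystanders look undisturbed.

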